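# Index the shuttlecock turntable to the binding hole

## Robot

A 7-joint arm with a two-finger parallel gripper is mounted at the origin on the work surface. World frame = base frame: x ahead of the robot, y to its left, z up, the work surface at z = 0. Lengths are in m, angles in rad, forces in N, time in s.
With the tool pointing down it reaches from about 0.425 to 0.925 m from the base axis. Payload 6.8 kg.
Tool frame: the origin (TCP) lies on the centre line of the jaws, within the pads' length; the fingertips stand 19 mm ahead of it and the grasp point (between the pads) is the TCP (tcp_to_tips is the distance from the TCP to the fingertips, in m); x points along the fingers, y is the direction in which the jaws open and shut, and the axes are right-handed (so a half turn about x gives the same grasp; the last joint's range is limited). The gripper opens to 85 mm and grips with 20 to 120 N. Pads are 22 mm wide; open, the fingers measure 114 mm over their backs; the gripper's body (76 mm by 85 mm) begins 54 mm behind the grasp point. The pads swing forward as they close: fully open they stand 13 mm farther back than shut.
Start: joints at [-1.237, 0.477, 0.022, 1.555, -0.011, 1.109, -0.083], TCP at [0.289, 0.61, 0.25] pointing down, gripper open.
Joint ranges: [-2.96, 2.96], [-0.34, 2.1], [-1.41, 1.46], [0.24, 2.44], [-1.37, 4.51], [0.17, 1.92], [-2.96, 2.96]. Speed limits (rad/s): [2.39, 2.39, 3.14, 3.14, 3.14, 3.14, 3.14].

## Interface

Orientations are given as a unit quaternion [w, x, y, z].
In Python, from station import get_obs, read_camera, hand_in, spot_in, cut_out, tcp_to_tips gives the robot as it stands.
- The arm moves only by the shell command python3 -m jog 'ROWS' [FORCE]. ROWS is JSON, a list of rows, each an object of numbers: "gripper": the closure, from 0 (fully open) to 1 (shut); "dx", "dy", "dz": the shift along the world's x, y, z in m; "rx", "ry", "rz": the turn, a rotation vector about the world's x, y, z in degrees. In form: [{"gripper": .., "dx": .., "dy": .., "dz": .., "rx": .., "ry": .., "rz": ..}, ...]. A call has 1 to 10 rows; each row is the pose to reach, as a shift and turn from the pose commanded when the call began; what a row does not reach only later rows make up. A row lasts 1/10 s, in which the tool goes at most 50 mm and 8.59 degrees, less where a joint would pass 70% of its speed; a pose out of reach is approached as far as the arm can. A call with a gripper value outside its range is refused whole. The fingers move at their own pace and stop on an object; FORCE is the grip in N (left out, the last holds). Time passes only in rows, so rows that repeat a pose let the fingers close. It gives the time, the measured TCP pose, the force and the opening at its end, in the units of the state.
- get_obs(): the state, without advancing time (a new reading comes with each control period).
- read_camera(name): name is "scene" or "top"; returns a dict with "pixels" (400x640x3 uint8, blue, green, red), "range_z" (400x640 float32, m along the optical axis (not along the pixel's ray), 0 where there is no reading), "camera_matrix" (3x3 intrinsics, pixels), "cam_to_world" (4x4, takes a point from camera to world coordinates). Camera axes: x right, y down, z forward; pixel columns grow to the right and rows downward; lengths in m; the calibration is good to about 2 mm. A picture is of the moment at which its call begins.
- hand_in(): hands the job in, once; it reports no verdict.
Trained networks look in the newest picture that a camera, given by its name, has taken for a name from the list of things; names that differ only in an ending like _2 or _b are one class to them, and where a whole thing is asked for, a point or a joint stands for the part that bears it (a point fixed in the world has none). Each returns a list of dicts, best first, with "conf" (0 to 1); they miss things now and then, are a little off and sometimes report something else, mostly with a low value. They report only what shows in the picture. A call takes as long as a camera call.
- spot_in(camera, label): "box" ([centre column, centre row, width, height] in pixels, round what is visible of it).
- cut_out(camera, label): "mask" (400x640 bool, what is visible of it) and "box" ([centre column, centre row, width, height] in pixels, round what is visible of it).
The state is a dict: "t": time; "q": joint angles; "joint_vel": joint speeds; "joint_torque": joint torques, N m; "eef_pos": TCP position; "tool_rot": TCP orientation; "contact_force": force on the tool from outside, world axes, zero at the start; "torque": the same for the moment, N m; "gripper_width": opening from 0.0 (shut) to 1.0 (fully open).
Only numpy, scipy, OpenCV 4.12 (cv2) and the standard library are available. Lean on these libraries where they do the work, as an engineer would, in place of code of your own. Each camera call takes 0.05 s, during which the arm holds its last target. There are 200 camera calls.

## Task

Swing the shuttlecock turntable on to its next hole, the binding hole: pull the spring plunger's knob straight up until its pin is out, turn the table counterclockwise (seen from above) and let the pin ride the steel segment until it snaps fully home. Feel for the hole and be gentle, also once the pin has dropped: a hard sideways push on a locked pin makes the index ring slip in its clamp, which spoils the setting. Leave it locked and let go, with the shuttlecocks, glue bottle and thread spool around it undisturbed.

Things in the scene. Friction and masses are not known exactly. Their poses are not given: they have to be found in the camera images.
- knob (a point): Centre of the plunger's black round knob: upright cylinder, 28 mm diameter, 24 mm high, 115 mm from the pivot, centre 80 mm above the work surface when home. A 20 mm sleeve stands below it, up to 16 mm below this point; the turntable's aluminium tongue (34 mm wide) is 35 mm below. Free space around. Goes up and down with the pin and round with the turntable; does not spin on its own.
- pivot (a point): A fixed point on the upright axis of the turntable, 56 mm above the work surface. The jig's round base (300 mm across) is bolted down. The turntable is a plywood disc, 196 mm across, its top 44 mm above the work surface; three shuttlecocks stand in nests on it on the side away from the knob, tops 132 mm above the work surface.
- turntable (a joint): Angle in rad: 0 with the pin in the loading hole (the start), growing counterclockwise from above; stops at -0.05 and 1.35. The binding hole lies between 0.75 and 1.05, in a segment clamped by eye; its place is not measured. The steel top is unbroken between the holes. Turning takes 1 to 3 N at the knob. Holes are 12 mm along the arc, the pin 9 mm: once dropped it blocks, with 0.025 rad play.
- plunger (a joint): Lift of the plunger in m: 0 is fully home (pin 8 mm deep in a hole), 0.008 is the pin riding on the segment's top between the holes, 0.016 is the upper stop. A spring pulls it down: 4 N at 0, 6.4 N at 0.008, 9 N at 0.016.
- index_ring (a joint): Slip of the steel index ring (it carries both holes, under the turntable) in its friction clamp, in rad: 0 at the start and must stay there. It slips when a pin in a hole is pushed sideways with more than about 24 N.
- shuttle_a: Loose shuttlecock standing on its feathers, cork up, 66 mm across, 85 mm high, about 240 mm from the pivot; origin is the centre of its underside. Leave alone.
- shuttle_b: A second such loose shuttlecock on the other side of the jig. Leave alone.
- glue_bottle: White glue bottle, 52 mm across, 120 mm high, beside the jig; origin is the centre of its underside. Leave alone.
- thread_spool: Spool of blue thread, 48 mm across, 50 mm high, beside the jig; origin is the centre of its underside. Leave alone.

How it is judged:
By the outcome, as a careful person would: the job done as asked, in the order asked, and still so for the second after the job is handed in, with the robot touching nothing.
It also fails if it takes over 58 s, if anything falls off the work surface, if the arm or the gripper's body presses on something with over 40 N, if the wrist force passes 120 N, or if a joint passes its speed limit or range.

## Working session

There is one attempt and no reset: what is moved stays moved. The work goes in short steps, Python scripts to look and compute and a shell command to move; the robot and the scene stay as the last step left them, time stands still between calls to the robot, and variables do not carry over. Pictures are saved under pics/ and viewed, about 8 in all and at most 12, crops included, and the job is handed in when it is done.

```bash
mkdir -p pics
cat > h.py <<'E'
import numpy as np, cv2
from station import *
def world(c,u,v,z):
    K=c["camera_matrix"];T=c["cam_to_world"]
    return (T@np.r_[(u-K[0,2])*z/K[0,0],(v-K[1,2])*z/K[1,1],z,1])[:3]
def cloud(c,m):
    v,u=np.nonzero(m&(c["range_z"]>0));z=c["range_z"][v,u]
    K=c["camera_matrix"];T=c["cam_to_world"]
    P=np.c_[(u-K[0,2])*z/K[0,0],(v-K[1,2])*z/K[1,1],z,np.ones_like(z)]
    return (P@T.T)[:,:3]
E
python3 - <<'E'
from h import *
np.set_printoptions(precision=4,suppress=True)
o=get_obs();print(o["t"],o["eef_pos"],o["tool_rot"],o["contact_force"],o["gripper_width"],tcp_to_tips)
ims=[]
for n in("scene","top"):
    c=read_camera(n);im=c["pixels"].copy();ims.append(im)
    print(n,c["cam_to_world"][:3,3])
    for l in("knob","turntable","plunger","shuttle_a","glue_bottle","thread_spool"):
        for d in cut_out(n,l)[:3]:
            P=cloud(c,d["mask"])
            if len(P)==0: continue
            lo,hi=np.percentile(P,2,0),np.percentile(P,98,0)
            print(l,round(d["conf"],2),np.round(d["box"]),"med",np.median(P,0),"mid",(lo+hi)/2,"size",hi-lo,"ztop",hi[2])
    cv2.imwrite(f"pics/{n}0.png",im)
E
```

```text
0.0 [0.2884 0.6097 0.2493] [ 0.6898  0.1543  0.69   -0.1556] [-0.881  -0.3939 -0.2027] 1.0003229579417345 0.019
scene [0.8495 0.3724 0.8184]
knob 0.55 [397. 236.  14.  16.] med [0.5225 0.1685 0.0913] mid [0.5189 0.1666 0.0801] size [0.027  0.0258 0.0285] ztop 0.09439752915106125
turntable 0.87 [341. 240. 125. 118.] med [0.6099 0.1035 0.046 ] mid [0.6091 0.0996 0.0865] size [0.1793 0.1733 0.0903] ztop 0.1316272083059081
plunger 0.8 [398. 237.  13.  17.] med [0.5228 0.169  0.0914] mid [0.5197 0.1677 0.0762] size [0.0252 0.0236 0.0364] ztop 0.09441931363428498
shuttle_a 0.93 [432. 347.  38.  37.] med [0.6009 0.3463 0.0355] mid [0.5968 0.3445 0.0437] size [0.0441 0.0583 0.0835] ztop 0.08543549812103268
shuttle_a 0.87 [328. 162.  26.  37.] med [ 0.4945 -0.0727  0.0339] mid [ 0.4881 -0.0845  0.0425] size [0.053  0.0607 0.0841] ztop 0.08454841615718953
glue_bottle 0.73 [373. 362.  33.  39.] med [0.7107 0.308  0.0855] mid [0.7057 0.3051 0.0691] size [0.0412 0.0441 0.1052] ztop 0.12165243091660483
thread_spool 0.62 [269. 185.  26.  27.] med [ 0.6217 -0.1114  0.0486] mid [ 0.6186 -0.1178  0.02
[... 400 characters left out ...]
 med [0.5193 0.1659 0.0907] mid [0.5264 0.1727 0.0528] size [0.041  0.0367 0.0838] ztop 0.09471388804087526
shuttle_a 0.84 [168. 208.  31.  31.] med [0.5813 0.3349 0.0351] mid [0.5867 0.3424 0.0437] size [0.0531 0.0536 0.0838] ztop 0.08560700600114832
shuttle_a 0.75 [371. 238.  32.  30.] med [ 0.4789 -0.0777  0.0344] mid [ 0.4843 -0.0828  0.0437] size [0.0558 0.0567 0.0829] ztop 0.08513797810361728
glue_bottle 0.85 [183. 152.  34.  34.] med [0.6904 0.2958 0.0803] mid [0.6957 0.3004 0.0663] size [0.0393 0.0409 0.1101] ztop 0.12132972128444446
thread_spool 0.82 [380. 176.  28.  28.] med [ 0.6148 -0.1149  0.0485] mid [ 0.6236 -0.1163  0.0264] size [0.0541 0.0436 0.0521] ztop 0.05238844107466982
```

View pics/top0.png

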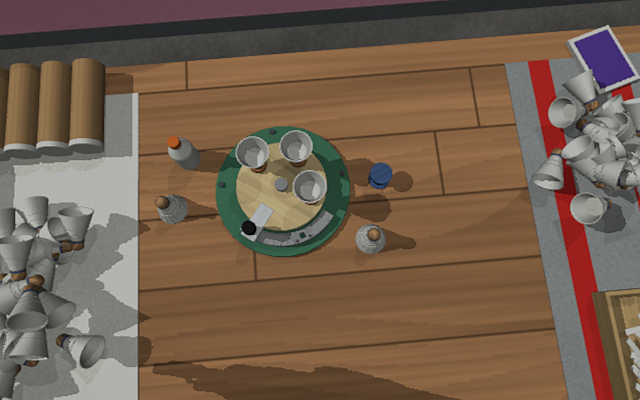

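View pics/scene0.png

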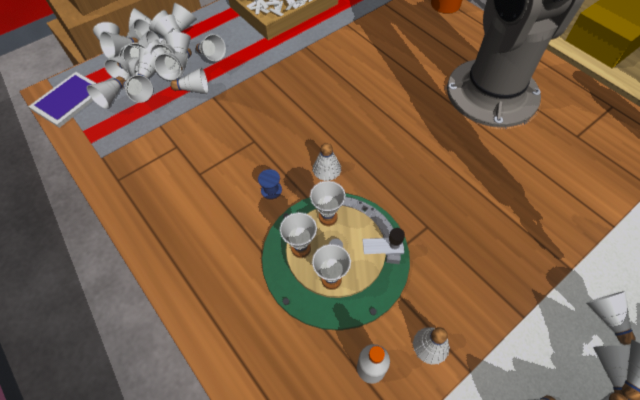

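The knob shows at top pixel (248,229), with the tongue pointing at the pivot cap at about (281,184). The steel segment runs counterclockwise from the knob. The network boxes match the picture. Next I'll fit the pivot.

Run:
```python
from h import *
from scipy.spatial.transform import Rotation as R
np.set_printoptions(precision=4,suppress=True)
for n in("top","scene"):
    c=read_camera(n);P=cloud(c,np.ones((400,640),bool))
    hsv=cv2.cvtColor(c["pixels"],cv2.COLOR_BGR2HSV)
    g=cloud(c,(hsv[...,0]>60)&(hsv[...,0]<90)&(hsv[...,1]>80))
    g=g[(np.hypot(g[:,0]-.6,g[:,1]-.1)<.18)&(g[:,2]<.05)]
    h=cv2.convexHull(g[:,:2].astype(np.float32)); print(n,"base",cv2.minEnclosingCircle(h),np.median(g[:,2]))
    kn=P[(np.hypot(P[:,0]-.518,P[:,1]-.1665)<.025)&(P[:,2]>.088)&(P[:,2]<.1)]
    print("knobtop",(np.percentile(kn,1,0)+np.percentile(kn,99,0))/2,np.ptp(kn,0),cv2.minEnclosingCircle(kn[:,:2].astype(np.float32)))
    pc=P[(np.hypot(P[:,0]-.603,P[:,1]-.09)<.03)&(P[:,2]>.05)&(P[:,2]<.075)]
    if len(pc): print("cap",np.median(pc,0),np.ptp(pc,0),len(pc))
w,x,y,z=get_obs()["tool_rot"];M=R.from_quat([x,y,z,w]).as_matrix();print(M,np.degrees(np.arctan2(M[1,1],M[0,1])))
```

```text
top base ((0.610325038433075, 0.09820876270532608), 0.14889709651470184) 0.011668994509910935
knobtop [0.5189 0.167  0.0918] [0.0268 0.0262 0.007 ] ((0.5192305445671082, 0.16721419990062714), 0.013958876021206379)
cap [0.611  0.0991 0.0559] [0.0289 0.0261 0.0084] 138
scene base ((0.6107523441314697, 0.09710904955863953), 0.1496669054031372) 0.012296897767987314
knobtop [0.5191 0.1667 0.0916] [0.0278 0.028  0.0075] ((0.5191493630409241, 0.16638265550136566), 0.014255868270993233)
cap [0.6056 0.0931 0.0565] [0.0217 0.0251 0.005 ] 77
[[-0.      0.4276  0.904 ]
 [-0.      0.904  -0.4276]
 [-1.     -0.     -0.    ]] 64.68356462332852
```

```bash
python3 -m jog '[{"gripper":0,"dx":0.01,"dy":-0.02,"dz":0,"rz":-1},{"gripper":0,"dx":0.03,"dy":-0.06,"dz":0,"rz":-2},{"gripper":0,"dx":0.053,"dy":-0.10,"dz":0,"rz":-4},{"gripper":0,"dx":0.075,"dy":-0.143,"dz":0,"rz":-6},{"gripper":0,"dx":0.098,"dy":-0.186,"dz":0,"rz":-8},{"gripper":0,"dx":0.12,"dy":-0.23,"dz":0,"rz":-10},{"gripper":0,"dx":0.143,"dy":-0.273,"dz":0,"rz":-12},{"gripper":0,"dx":0.165,"dy":-0.316,"dz":0,"rz":-12},{"gripper":0,"dx":0.188,"dy":-0.36,"dz":0,"rz":-12},{"gripper":0,"dx":0.208,"dy":-0.40,"dz":0,"rz":-12}]' 40
python3 -m jog '[{"gripper":0,"dx":0.013,"dy":-0.025,"dz":-0.0},{"gripper":0,"dx":0.022,"dy":-0.042,"dz":-0.02},{"gripper":0,"dx":0.0227,"dy":-0.0429,"dz":-0.05},{"gripper":0,"dx":0.0227,"dy":-0.0429,"dz":-0.07},{"gripper":0,"dx":0.0227,"dy":-0.0429,"dz":-0.08},{"gripper":0,"dx":0.0227,"dy":-0.0429,"dz":-0.08}]'
python3 - <<'E'
from h import *
o=get_obs();print(o["t"],o["eef_pos"],o["tool_rot"],o["contact_force"])
c=read_camera("scene");cv2.imwrite("pics/s1.png",cv2.resize(c["pixels"][120:340,250:530],None,fx=2.5,fy=2.5))
E
```

```text
0.8 [0.28861088 0.61018112 0.25031067] [ 0.68991345  0.15494784  0.6899271  -0.15495549] [ 0.32838205 -0.24285903  0.26997107]$[0]: bad value
$[0]: bad value
```

View pics/s1.png

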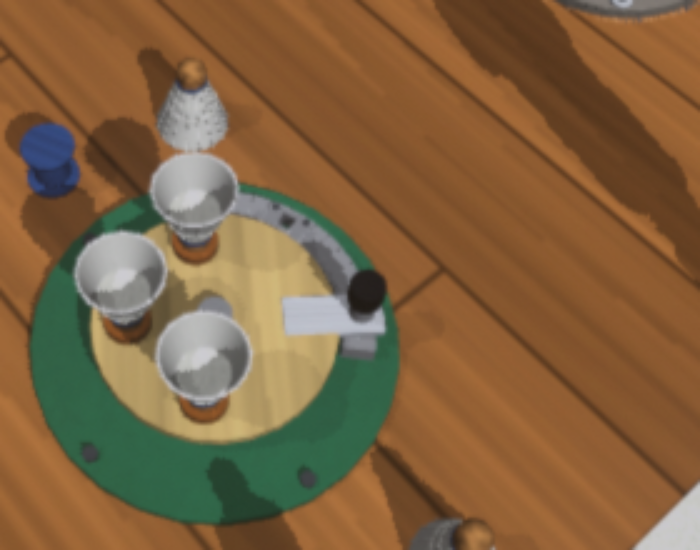

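The moves were refused because every key is required in each row. The crop also shows a dark square in the steel segment at crop (287,220), which looks like the binding hole. I'll use it as a rough angle hint.

```bash
python3 -m jog '[{"gripper":0,"dx":0.01,"dy":-0.02,"dz":0,"rx":0,"ry":0,"rz":-1},{"gripper":0,"dx":0.03,"dy":-0.06,"dz":0,"rx":0,"ry":0,"rz":-2},{"gripper":0,"dx":0.053,"dy":-0.10,"dz":0,"rx":0,"ry":0,"rz":-4},{"gripper":0,"dx":0.075,"dy":-0.143,"dz":0,"rx":0,"ry":0,"rz":-6},{"gripper":0,"dx":0.098,"dy":-0.186,"dz":0,"rx":0,"ry":0,"rz":-8},{"gripper":0,"dx":0.12,"dy":-0.23,"dz":0,"rx":0,"ry":0,"rz":-10},{"gripper":0,"dx":0.143,"dy":-0.273,"dz":0,"rx":0,"ry":0,"rz":-12},{"gripper":0,"dx":0.165,"dy":-0.316,"dz":0,"rx":0,"ry":0,"rz":-12},{"gripper":0,"dx":0.188,"dy":-0.36,"dz":0,"rx":0,"ry":0,"rz":-12},{"gripper":0,"dx":0.208,"dy":-0.40,"dz":0,"rx":0,"ry":0,"rz":-12}]' 40
python3 - <<'E'
from h import *
np.set_printoptions(precision=4,suppress=True)
c=read_camera("scene");u,v=364.8,208
for z in(.02,.03,.035):
    T=c["cam_to_world"];d=world(c,u,v,1)-T[:3,3];p=T[:3,3]+d*(z-T[2,3])/d[2]
    r=p[:2]-[.6105,.0977];print(p,np.hypot(*r),np.radians(np.degrees(np.arctan2(r[1],r[0]))%360-142.9))
print(world(c,u,v,c["range_z"][208,365]),world(c,u+6,v+3,c["range_z"][211,371]))
o=get_obs();print(o["t"],o["eef_pos"],o["contact_force"])
E
```

```text
t: 1.85
eef_pos: [0.4976, 0.2078, 0.2507]
tool_rot: [0.67, 0.227, 0.67, -0.226]
contact_force: [1.3, 0.4, -0.1]
gripper_width: 1.0
[0.4958 0.0576 0.02  ] 0.12154599784743551 0.9835666233216013
[0.5002 0.0616 0.03  ] 0.1160844627489444 0.9640861442469073
[0.5024 0.0635 0.035 ] 0.11337140696905684 0.9536440601118781
[0.4962 0.058  0.021 ] [0.4961 0.0756 0.0316]
1.9 [0.5011 0.1994 0.2509] [ 1.6335 -5.4972 -0.7677]
```

```bash
python3 -m jog '[{"gripper":0,"dx":0.013,"dy":-0.025,"dz":0,"rx":0,"ry":0,"rz":0},{"gripper":0,"dx":0.0225,"dy":-0.0433,"dz":-0.03,"rx":0,"ry":0,"rz":0},{"gripper":0,"dx":0.0225,"dy":-0.0433,"dz":-0.07,"rx":0,"ry":0,"rz":0},{"gripper":0,"dx":0.0225,"dy":-0.0433,"dz":-0.1,"rx":0,"ry":0,"rz":0},{"gripper":0,"dx":0.0225,"dy":-0.0433,"dz":-0.1,"rx":0,"ry":0,"rz":0},{"gripper":0,"dx":0.0225,"dy":-0.0433,"dz":-0.1,"rx":0,"ry":0,"rz":0},{"gripper":0,"dx":0.0225,"dy":-0.0433,"dz":-0.1,"rx":0,"ry":0,"rz":0}]'
python3 - <<'E'
from h import *
o=get_obs();print(o["t"],o["eef_pos"],o["tool_rot"],o["contact_force"])
c=read_camera("top");cv2.imwrite("pics/t1.png",cv2.resize(c["pixels"][120:280,150:400],None,fx=3,fy=3))
E
```

```text
t: 2.6
eef_pos: [0.5203, 0.1676, 0.1522]
tool_rot: [0.671, 0.227, 0.669, -0.225]
contact_force: [-0.6, 0.4, 0.6]
gripper_width: 1.0
2.6 [0.52030693 0.16762431 0.15216215] [ 0.67075686  0.22688372  0.66920746 -0.22532284] [-0.60026198  0.35233346  0.61076445]
```

View pics/t1.png

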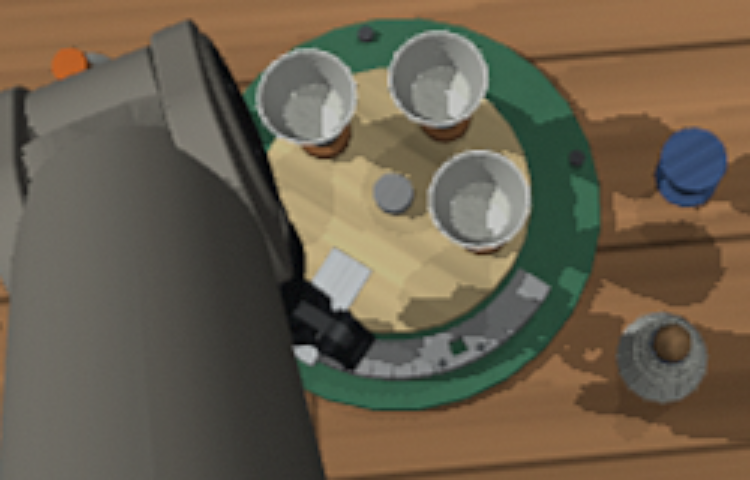

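The table is clear. The hole shows green at crop (457,345), full-image (302,235). Now I'll descend and grip lightly.

```bash
python3 -m jog '[{"gripper":0.2,"dx":-0.001,"dy":-0.001,"dz":-0.03,"rx":0,"ry":0,"rz":0},{"gripper":0.2,"dx":-0.001,"dy":-0.001,"dz":-0.055,"rx":0,"ry":0,"rz":0},{"gripper":0.2,"dx":-0.001,"dy":-0.001,"dz":-0.07,"rx":0,"ry":0,"rz":0},{"gripper":0.4,"dx":-0.001,"dy":-0.001,"dz":-0.07,"rx":0,"ry":0,"rz":0},{"gripper":0.5,"dx":-0.001,"dy":-0.001,"dz":-0.07,"rx":0,"ry":0,"rz":0},{"gripper":0.55,"dx":-0.001,"dy":-0.001,"dz":-0.07,"rx":0,"ry":0,"rz":0},{"gripper":0.6,"dx":-0.001,"dy":-0.001,"dz":-0.07,"rx":0,"ry":0,"rz":0},{"gripper":0.6,"dx":-0.001,"dy":-0.001,"dz":-0.07,"rx":0,"ry":0,"rz":0}]' 20
python3 -m jog '[{"gripper":0.65,"dx":0,"dy":0,"dz":0,"rx":0,"ry":0,"rz":0},{"gripper":0.68,"dx":0,"dy":0,"dz":0,"rx":0,"ry":0,"rz":0},{"gripper":0.72,"dx":0,"dy":0,"dz":0,"rx":0,"ry":0,"rz":0},{"gripper":0.76,"dx":0,"dy":0,"dz":0,"rx":0,"ry":0,"rz":0},{"gripper":0.8,"dx":0,"dy":0,"dz":0,"rx":0,"ry":0,"rz":0}]' 20
```

```text
t: 3.45
eef_pos: [0.5186, 0.1661, 0.0812]
tool_rot: [0.67, 0.227, 0.67, -0.226]
contact_force: [0.3, -0.1, -0.9]
gripper_width: 0.401
t: 3.95
eef_pos: [0.5183, 0.166, 0.0807]
tool_rot: [0.67, 0.226, 0.67, -0.226]
contact_force: [-0.7, -0.2, 6.5]
gripper_width: 0.323
```

Gripped: the opening is 27.5 mm and there is no side load. Next, a firmer grip and a lift of 14 mm straight up.

```bash
python3 -m jog '[{"gripper":1,"dx":0,"dy":0,"dz":0,"rx":0,"ry":0,"rz":0},{"gripper":1,"dx":0,"dy":0,"dz":0,"rx":0,"ry":0,"rz":0},{"gripper":1,"dx":0,"dy":0,"dz":0.003,"rx":0,"ry":0,"rz":0},{"gripper":1,"dx":0,"dy":0,"dz":0.006,"rx":0,"ry":0,"rz":0},{"gripper":1,"dx":0,"dy":0,"dz":0.009,"rx":0,"ry":0,"rz":0},{"gripper":1,"dx":0,"dy":0,"dz":0.012,"rx":0,"ry":0,"rz":0},{"gripper":1,"dx":0,"dy":0,"dz":0.014,"rx":0,"ry":0,"rz":0},{"gripper":1,"dx":0,"dy":0,"dz":0.014,"rx":0,"ry":0,"rz":0},{"gripper":1,"dx":0,"dy":0,"dz":0.014,"rx":0,"ry":0,"rz":0}]' 50
```

```text
t: 4.85
eef_pos: [0.518, 0.1658, 0.0942]
tool_rot: [0.67, 0.226, 0.67, -0.226]
contact_force: [3.2, -0.6, -8.5]
gripper_width: 0.312
```

```bash
python3 -c "
import numpy as np
K=np.array([-.0916,.0691])
def p(t):c,s=np.cos(t),np.sin(t);return np.array([c*K[0]-s*K[1],s*K[0]+c*K[1]])
for b,ts in((0,np.arange(.04,.41,.04)),(.4,np.arange(.44,.73,.04)),(.72,np.arange(.74,1.08,.02))):
  for t in ts: print(b,round(t,3),np.round(p(t)-p(b),4),round(np.degrees(t-b),1))
"
```

```text
0 0.04 [-0.0027 -0.0037] 2.3
0 0.08 [-0.0052 -0.0075] 4.6
0 0.12 [-0.0076 -0.0115] 6.9
0 0.16 [-0.0098 -0.0155] 9.2
0 0.2 [-0.0119 -0.0196] 11.5
0 0.24 [-0.0138 -0.0238] 13.8
0 0.28 [-0.0155 -0.028 ] 16.0
0 0.32 [-0.0171 -0.0323] 18.3
0 0.36 [-0.0185 -0.0367] 20.6
0 0.4 [-0.0197 -0.0411] 22.9
0.4 0.44 [-0.001  -0.0045] 2.3
0.4 0.48 [-0.0019 -0.009 ] 4.6
0.4 0.52 [-0.0025 -0.0135] 6.9
0.4 0.56 [-0.003  -0.0181] 9.2
0.4 0.6 [-0.0033 -0.0227] 11.5
0.4 0.64 [-0.0035 -0.0273] 13.8
0.4 0.68 [-0.0034 -0.0318] 16.0
0.4 0.72 [-0.0032 -0.0364] 18.3
0.72 0.74 [ 0.0002 -0.0023] 1.1
0.72 0.76 [ 0.0004 -0.0046] 2.3
0.72 0.78 [ 0.0007 -0.0068] 3.4
0.72 0.8 [ 0.001  -0.0091] 4.6
0.72 0.82 [ 0.0014 -0.0114] 5.7
0.72 0.84 [ 0.0018 -0.0136] 6.9
0.72 0.86 [ 0.0023 -0.0159] 8.0
0.72 0.88 [ 0.0028 -0.0181] 9.2
0.72 0.9 [ 0.0034 -0.0203] 10.3
0.72 0.92 [ 0.004  -0.0226] 11.5
0.72 0.94 [ 0.0046 -0.0248] 12.6
0.72 0.96 [ 0.0053 -0.027 ] 13.8
0.72 0.98 [ 0.006  -0.0291] 14.9
0.72 1.0 [ 0.0068 -0.0313] 16.0
0.72 1.02 [ 0.0076 -0.0334] 17.2
0.72 1.04 [ 0.0085 -0.0356] 18.3
0.72 1.06 [ 0.0094 -0.0377] 19.5
0.72 1.08 [ 0.0103 -0.0398] 20.6
```

```bash
python3 -m jog '[{"gripper":1,"dx":-0.0027,"dy":-0.0037,"dz":0,"rx":0,"ry":0,"rz":2.3},{"gripper":1,"dx":-0.0052,"dy":-0.0075,"dz":0,"rx":0,"ry":0,"rz":4.6},{"gripper":1,"dx":-0.0076,"dy":-0.0115,"dz":0,"rx":0,"ry":0,"rz":6.9},{"gripper":1,"dx":-0.0098,"dy":-0.0155,"dz":0,"rx":0,"ry":0,"rz":9.2},{"gripper":1,"dx":-0.0119,"dy":-0.0196,"dz":0,"rx":0,"ry":0,"rz":11.5},{"gripper":1,"dx":-0.0138,"dy":-0.0238,"dz":0,"rx":0,"ry":0,"rz":13.8},{"gripper":1,"dx":-0.0155,"dy":-0.028,"dz":0,"rx":0,"ry":0,"rz":16},{"gripper":1,"dx":-0.0171,"dy":-0.0323,"dz":0,"rx":0,"ry":0,"rz":18.3},{"gripper":1,"dx":-0.0185,"dy":-0.0367,"dz":0,"rx":0,"ry":0,"rz":20.6},{"gripper":1,"dx":-0.0197,"dy":-0.0411,"dz":0,"rx":0,"ry":0,"rz":22.9}]'
```

```text
t: 5.85
eef_pos: [0.4984, 0.1246, 0.0942]
tool_rot: [0.702, 0.088, 0.702, -0.088]
contact_force: [3.6, 0.5, -9.2]
gripper_width: 0.308
```

```bash
python3 -m jog '[{"gripper":1,"dx":-0.001,"dy":-0.0045,"dz":0,"rx":0,"ry":0,"rz":2.3},{"gripper":1,"dx":-0.0019,"dy":-0.009,"dz":0,"rx":0,"ry":0,"rz":4.6},{"gripper":1,"dx":-0.0025,"dy":-0.0135,"dz":-0.001,"rx":0,"ry":0,"rz":6.9},{"gripper":1,"dx":-0.003,"dy":-0.0181,"dz":-0.002,"rx":0,"ry":0,"rz":9.2},{"gripper":1,"dx":-0.0033,"dy":-0.0227,"dz":-0.004,"rx":0,"ry":0,"rz":11.5},{"gripper":1,"dx":-0.0033,"dy":-0.0227,"dz":-0.005,"rx":0,"ry":0,"rz":11.5},{"gripper":1,"dx":-0.0033,"dy":-0.0227,"dz":-0.006,"rx":0,"ry":0,"rz":11.5},{"gripper":1,"dx":-0.0033,"dy":-0.0227,"dz":-0.006,"rx":0,"ry":0,"rz":11.5}]'
```

```text
t: 6.65
eef_pos: [0.495, 0.1019, 0.0887]
tool_rot: [0.707, 0.018, 0.707, -0.018]
contact_force: [0.2, -2.9, 0.9]
gripper_width: 0.31
```

Riding on the segment now: vertical force is about 0 at 8 mm lift. I'll loosen the jaws slightly so the spring alone works the pin, and push on with the trailing finger.

```bash
python3 -m jog '[{"gripper":0.62,"dx":0,"dy":0,"dz":0,"rx":0,"ry":0,"rz":0},{"gripper":0.62,"dx":0,"dy":0,"dz":0,"rx":0,"ry":0,"rz":0},{"gripper":0.62,"dx":0,"dy":0,"dz":-0.003,"rx":0,"ry":0,"rz":0},{"gripper":0.62,"dx":-0.0001,"dy":-0.0023,"dz":-0.003,"rx":0,"ry":0,"rz":1.1},{"gripper":0.62,"dx":-0.0002,"dy":-0.0046,"dz":-0.003,"rx":0,"ry":0,"rz":2.3},{"gripper":0.62,"dx":-0.0001,"dy":-0.0068,"dz":-0.003,"rx":0,"ry":0,"rz":3.5},{"gripper":0.62,"dx":-0.0001,"dy":-0.0091,"dz":-0.003,"rx":0,"ry":0,"rz":4.6},{"gripper":0.62,"dx":0,"dy":-0.0114,"dz":-0.003,"rx":0,"ry":0,"rz":5.7},{"gripper":0.62,"dx":0.0001,"dy":-0.0137,"dz":-0.003,"rx":0,"ry":0,"rz":6.8},{"gripper":0.62,"dx":0.0001,"dy":-0.0137,"dz":-0.003,"rx":0,"ry":0,"rz":6.8}]' 20
python3 - <<'E'
from h import *
for n in("scene",):
    c=read_camera(n);cv2.imwrite("pics/s2.png",cv2.resize(c["pixels"][140:300,280:480],None,fx=4,fy=4)[:600])
    for d in cut_out(n,"knob")[:1]:
        P=cloud(c,d["mask"]);print(d["conf"],d["box"],np.median(P,0),np.percentile(P,98,0))
E
```

```text
t: 7.65
eef_pos: [0.495, 0.0878, 0.0853]
tool_rot: [0.707, -0.024, 0.707, 0.024]
contact_force: [-0.4, 1.1, -1.6]
gripper_width: 0.379
```

View pics/s2.png

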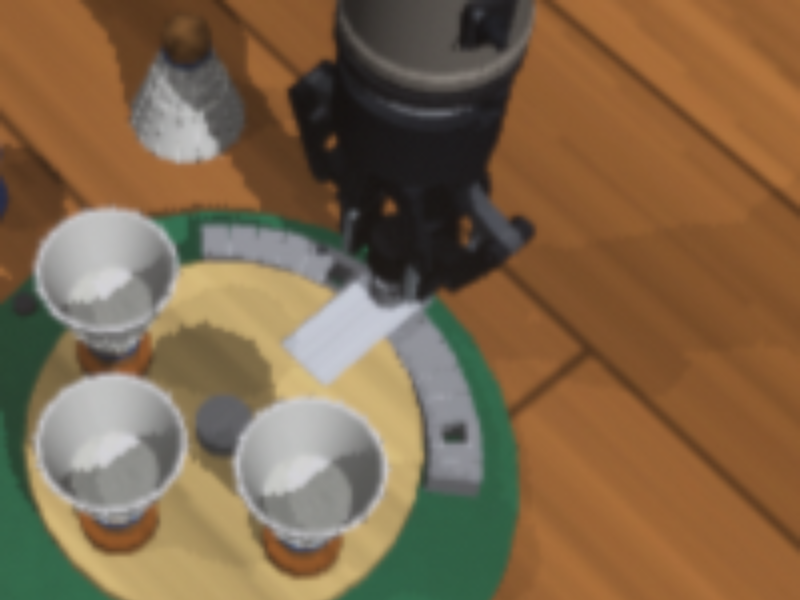

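The picture shows the empty loading hole at crop (455,432), the binding hole just ahead at (342,272) and the knob between the pads. I'll move on to about 0.84, then creep.

```bash
python3 -m jog '[{"gripper":0.62,"dx":0.0002,"dy":-0.0023,"dz":0,"rx":0,"ry":0,"rz":1.1},{"gripper":0.62,"dx":0.0004,"dy":-0.0046,"dz":0,"rx":0,"ry":0,"rz":2.3},{"gripper":0.62,"dx":0.0007,"dy":-0.0068,"dz":0,"rx":0,"ry":0,"rz":3.4},{"gripper":0.62,"dx":0.001,"dy":-0.0091,"dz":0,"rx":0,"ry":0,"rz":4.6},{"gripper":0.62,"dx":0.0014,"dy":-0.0114,"dz":0,"rx":0,"ry":0,"rz":5.7},{"gripper":0.62,"dx":0.0018,"dy":-0.0136,"dz":0,"rx":0,"ry":0,"rz":6.9},{"gripper":0.62,"dx":0.0018,"dy":-0.0136,"dz":0,"rx":0,"ry":0,"rz":6.9}]'
```

```text
t: 8.45
eef_pos: [0.497, 0.0742, 0.0853]
tool_rot: [0.704, -0.067, 0.704, 0.066]
contact_force: [-1.4, 2.8, 0.2]
gripper_width: 0.382
```

```bash
python3 -c "
import numpy as np
K=np.array([-.0916,.0691])
def p(t):c,s=np.cos(t),np.sin(t);return np.array([c*K[0]-s*K[1],s*K[0]+c*K[1]])
for b in(.84,.88,.92,.96,1.0):
  for d in(.01,.02,.03,.04): print(b,d,np.round(p(b+d)-p(b),4),round(np.degrees(d),1))
"
```

```text
0.84 0.01 [ 0.0002 -0.0011] 0.6
0.84 0.02 [ 0.0005 -0.0022] 1.1
0.84 0.03 [ 0.0007 -0.0034] 1.7
0.84 0.04 [ 0.001  -0.0045] 2.3
0.88 0.01 [ 0.0003 -0.0011] 0.6
0.88 0.02 [ 0.0006 -0.0022] 1.1
0.88 0.03 [ 0.0008 -0.0033] 1.7
0.88 0.04 [ 0.0012 -0.0044] 2.3
0.92 0.01 [ 0.0003 -0.0011] 0.6
0.92 0.02 [ 0.0006 -0.0022] 1.1
0.92 0.03 [ 0.001  -0.0033] 1.7
0.92 0.04 [ 0.0013 -0.0044] 2.3
0.96 0.01 [ 0.0004 -0.0011] 0.6
0.96 0.02 [ 0.0007 -0.0022] 1.1
0.96 0.03 [ 0.0011 -0.0033] 1.7
0.96 0.04 [ 0.0015 -0.0043] 2.3
1.0 0.01 [ 0.0004 -0.0011] 0.6
1.0 0.02 [ 0.0008 -0.0021] 1.1
1.0 0.03 [ 0.0012 -0.0032] 1.7
1.0 0.04 [ 0.0017 -0.0043] 2.3
```

```bash
python3 -m jog '[{"gripper":0.62,"dx":0.0001,"dy":-0.0006,"dz":0,"rx":0,"ry":0,"rz":0.3},{"gripper":0.62,"dx":0.0002,"dy":-0.0011,"dz":0,"rx":0,"ry":0,"rz":0.6},{"gripper":0.62,"dx":0.0003,"dy":-0.0017,"dz":0,"rx":0,"ry":0,"rz":0.9},{"gripper":0.62,"dx":0.0005,"dy":-0.0022,"dz":0,"rx":0,"ry":0,"rz":1.1},{"gripper":0.62,"dx":0.0005,"dy":-0.0022,"dz":0,"rx":0,"ry":0,"rz":1.1}]'
```

```text
t: 8.95
eef_pos: [0.4974, 0.0727, 0.0853]
tool_rot: [0.703, -0.073, 0.703, 0.073]
contact_force: [-1.2, 3.8, 0.7]
gripper_width: 0.381
```

```bash
python3 -m jog '[{"gripper":0.62,"dx":0.0001,"dy":-0.0006,"dz":0,"rx":0,"ry":0,"rz":0.3},{"gripper":0.62,"dx":0.0002,"dy":-0.0011,"dz":0,"rx":0,"ry":0,"rz":0.6},{"gripper":0.62,"dx":0.0003,"dy":-0.0017,"dz":0,"rx":0,"ry":0,"rz":0.9},{"gripper":0.62,"dx":0.0005,"dy":-0.0022,"dz":0,"rx":0,"ry":0,"rz":1.1},{"gripper":0.62,"dx":0.0005,"dy":-0.0022,"dz":0,"rx":0,"ry":0,"rz":1.1}]'
```

```text
t: 9.45
eef_pos: [0.4979, 0.0703, 0.0853]
tool_rot: [0.702, -0.08, 0.703, 0.08]
contact_force: [-1.9, 3.0, -0.1]
gripper_width: 0.379
```

Still riding, at about 3 N.

```bash
python3 -m jog '[{"gripper":0.62,"dx":0.0002,"dy":-0.0006,"dz":0,"rx":0,"ry":0,"rz":0.3},{"gripper":0.62,"dx":0.0003,"dy":-0.0011,"dz":0,"rx":0,"ry":0,"rz":0.6},{"gripper":0.62,"dx":0.0004,"dy":-0.0017,"dz":0,"rx":0,"ry":0,"rz":0.9},{"gripper":0.62,"dx":0.0006,"dy":-0.0022,"dz":0,"rx":0,"ry":0,"rz":1.1},{"gripper":0.62,"dx":0.0006,"dy":-0.0022,"dz":0,"rx":0,"ry":0,"rz":1.1}]'
```

```text
t: 9.95
eef_pos: [0.4985, 0.068, 0.0853]
tool_rot: [0.702, -0.087, 0.702, 0.087]
contact_force: [-2.4, 3.9, 0.2]
gripper_width: 0.377
```

```bash
python3 -m jog '[{"gripper":0.62,"dx":0.0002,"dy":-0.0006,"dz":0,"rx":0,"ry":0,"rz":0.3},{"gripper":0.62,"dx":0.0003,"dy":-0.0011,"dz":0,"rx":0,"ry":0,"rz":0.6},{"gripper":0.62,"dx":0.0003,"dy":-0.0011,"dz":0,"rx":0,"ry":0,"rz":0.6}]'
```

```text
t: 10.25
eef_pos: [0.4988, 0.067, 0.0853]
tool_rot: [0.701, -0.09, 0.701, 0.09]
contact_force: [-2.9, 4.0, 0.2]
gripper_width: 0.382
```

```bash
python3 -m jog '[{"gripper":0.62,"dx":0.0002,"dy":-0.0006,"dz":0,"rx":0,"ry":0,"rz":0.3},{"gripper":0.62,"dx":0.0003,"dy":-0.0011,"dz":0,"rx":0,"ry":0,"rz":0.6},{"gripper":0.62,"dx":0.0003,"dy":-0.0011,"dz":0,"rx":0,"ry":0,"rz":0.6}]'
```

```text
t: 10.55
eef_pos: [0.4991, 0.0659, 0.0853]
tool_rot: [0.701, -0.094, 0.701, 0.094]
contact_force: [-3.1, 4.5, 0.7]
gripper_width: 0.375
```

```bash
python3 -m jog '[{"gripper":0.62,"dx":0.0002,"dy":-0.0006,"dz":0,"rx":0,"ry":0,"rz":0.3},{"gripper":0.62,"dx":0.0003,"dy":-0.0011,"dz":0,"rx":0,"ry":0,"rz":0.6},{"gripper":0.62,"dx":0.0003,"dy":-0.0011,"dz":0,"rx":0,"ry":0,"rz":0.6}]'
```

```text
t: 10.85
eef_pos: [0.4994, 0.0648, 0.0853]
tool_rot: [0.7, -0.098, 0.7, 0.098]
contact_force: [-2.7, 4.1, 0.7]
gripper_width: 0.377
```

Run:
```python
from h import *
c=read_camera("scene");cv2.imwrite("pics/s3.png",cv2.resize(c["pixels"][150:250,320:440],None,fx=6,fy=6))
```

```text
(no output)
```

View pics/s3.png

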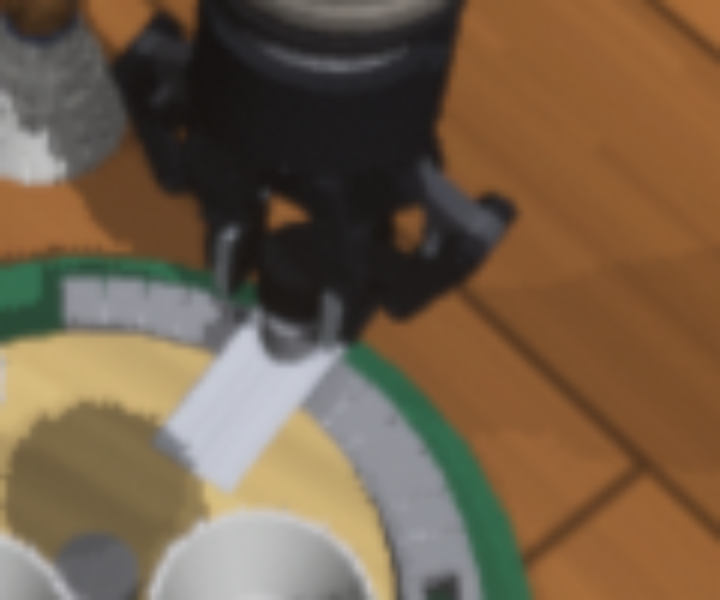

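The tongue now covers the hole, and the light gap under the knob at crop (285,325) shows the pin is still raised. I'll keep creeping in 1 mm steps.

```bash
python3 -m jog '[{"gripper":0.62,"dx":0.0002,"dy":-0.0006,"dz":0,"rx":0,"ry":0,"rz":0.3},{"gripper":0.62,"dx":0.0003,"dy":-0.0011,"dz":0,"rx":0,"ry":0,"rz":0.6},{"gripper":0.62,"dx":0.0003,"dy":-0.0011,"dz":0,"rx":0,"ry":0,"rz":0.6}]'
```

```text
t: 11.2
eef_pos: [0.4997, 0.0637, 0.0852]
tool_rot: [0.7, -0.101, 0.7, 0.101]
contact_force: [-3.2, 3.9, 0.1]
gripper_width: 0.38
```

```bash
python3 -m jog '[{"gripper":0.62,"dx":0.0002,"dy":-0.0006,"dz":0,"rx":0,"ry":0,"rz":0.3},{"gripper":0.62,"dx":0.0003,"dy":-0.0011,"dz":0,"rx":0,"ry":0,"rz":0.6},{"gripper":0.62,"dx":0.0003,"dy":-0.0011,"dz":0,"rx":0,"ry":0,"rz":0.6}]'
```

```text
t: 11.5
eef_pos: [0.5001, 0.0624, 0.0852]
tool_rot: [0.699, -0.105, 0.699, 0.105]
contact_force: [-2.0, 3.1, -1.2]
gripper_width: 0.379
```

```bash
python3 -m jog '[{"gripper":0.62,"dx":0.0002,"dy":-0.0006,"dz":0,"rx":0,"ry":0,"rz":0.3},{"gripper":0.62,"dx":0.0003,"dy":-0.0011,"dz":0,"rx":0,"ry":0,"rz":0.6},{"gripper":0.62,"dx":0.0003,"dy":-0.0011,"dz":0,"rx":0,"ry":0,"rz":0.6}]'
python3 - <<'E'
from h import *
c=read_camera("scene");cv2.imwrite("pics/s4.png",cv2.resize(c["pixels"][180:220,340:400],None,fx=12,fy=12,interpolation=cv2.INTER_CUBIC))
z=c["range_z"];np.set_printoptions(precision=4,suppress=True)
for v in range(186,208,2): print(v,[tuple(np.round(1000*world(c,u,v,z[v,u])[[0,1,2]]).astype(int)) for u in range(362,376,3)])
E
```

```text
t: 11.8
eef_pos: [0.5005, 0.0612, 0.0852]
tool_rot: [0.699, -0.109, 0.699, 0.109]
contact_force: [-2.1, 2.4, -1.1]
gripper_width: 0.38
186 [(np.int64(498), np.int64(44), np.int64(92)), (np.int64(446), np.int64(6), np.int64(-3)), (np.int64(492), np.int64(55), np.int64(98)), (np.int64(513), np.int64(81), np.int64(150)), (np.int64(512), np.int64(87), np.int64(155))]
188 [(np.int64(497), np.int64(44), np.int64(83)), (np.int64(500), np.int64(55), np.int64(98)), (np.int64(495), np.int64(58), np.int64(98)), (np.int64(512), np.int64(81), np.int64(142)), (np.int64(511), np.int64(87), np.int64(148))]
190 [(np.int64(507), np.int64(55), np.int64(99)), (np.int64(503), np.int64(58), np.int64(99)), (np.int64(499), np.int64(63), np.int64(100)), (np.int64(512), np.int64(81), np.int64(135)), (np.int64(510), np.int64(87), np.int64(141))]
192 [(np.int64(511), np.int64(58), np.int64(99)), (np.int64(506), np.int64(62), np.int64(98)), (np.int64(502), np.int64(66), np.int64(99)), (np.int64(497), np.int64(70), np.int64(100)), (np.int64(511), np.int64(88), np.int64(136))]
194 [(np.int64(514), np.int64(62), np
[... 881 characters left out ...]
4(100))]
202 [(np.int64(508), np.int64(59), np.int64(58)), (np.int64(513), np.int64(72), np.int64(82)), (np.int64(509), np.int64(76), np.int64(82)), (np.int64(506), np.int64(81), np.int64(86)), (np.int64(505), np.int64(87), np.int64(92))]
204 [(np.int64(509), np.int64(60), np.int64(54)), (np.int64(508), np.int64(68), np.int64(63)), (np.int64(504), np.int64(72), np.int64(63)), (np.int64(507), np.int64(82), np.int64(80)), (np.int64(504), np.int64(87), np.int64(83))]
206 [(np.int64(510), np.int64(62), np.int64(49)), (np.int64(508), np.int64(69), np.int64(56)), (np.int64(850), np.int64(372), np.int64(818)), (np.int64(506), np.int64(82), np.int64(72)), (np.int64(502), np.int64(87), np.int64(73))]
```

View pics/s4.png

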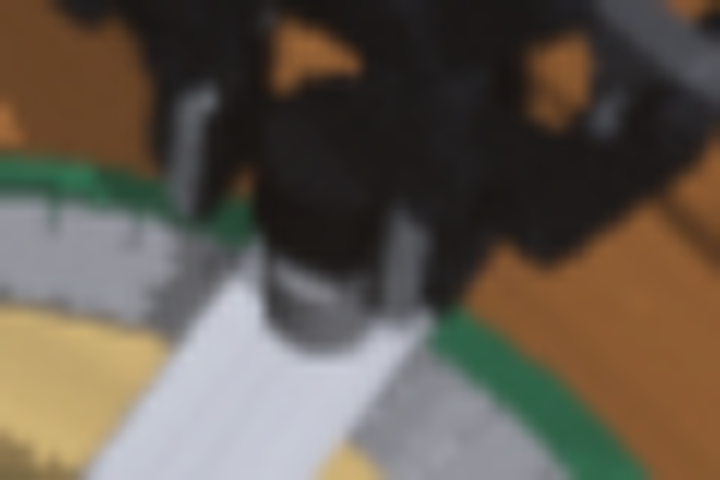

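The knob top reads 0.099 m, which means still riding (home is 0.092). That makes it a good drop indicator, so I'll continue and read it after each step.

```bash
cat > kt.py <<'E'
from h import *
c=read_camera("scene");o=get_obs()
P=cloud(c,np.ones((400,640),bool));e=o["eef_pos"]
P=P[(np.hypot(P[:,0]-e[0],P[:,1]-e[1])<.011)&(P[:,2]<.106)&(P[:,2]>.086)]
print("knobtop",len(P),np.median(P[:,2]),np.percentile(P[:,2],[25,75]),o["contact_force"])
E
python3 kt.py
python3 -m jog '[{"gripper":0.62,"dx":0.0002,"dy":-0.0006,"dz":0,"rx":0,"ry":0,"rz":0.3},{"gripper":0.62,"dx":0.0004,"dy":-0.0011,"dz":0,"rx":0,"ry":0,"rz":0.6},{"gripper":0.62,"dx":0.0004,"dy":-0.0011,"dz":0,"rx":0,"ry":0,"rz":0.6}]'
python3 kt.py
```

```text
knobtop 66 0.09948893324398511 [0.09879169 0.10030577] [-1.56797385  1.78563194 -1.50286923]
t: 12.2
eef_pos: [0.501, 0.0603, 0.0854]
tool_rot: [0.698, -0.112, 0.698, 0.112]
contact_force: [-0.8, 2.0, -1.1]
gripper_width: 0.377
knobtop 70 0.09938685805769637 [0.09836222 0.0998822 ] [-1.19267594  2.00692429 -0.78173354]
```

```bash
python3 -m jog '[{"gripper":0.62,"dx":0.0002,"dy":-0.0006,"dz":0,"rx":0,"ry":0,"rz":0.3},{"gripper":0.62,"dx":0.0004,"dy":-0.0011,"dz":0,"rx":0,"ry":0,"rz":0.6},{"gripper":0.62,"dx":0.0004,"dy":-0.0011,"dz":0,"rx":0,"ry":0,"rz":0.6}]'
python3 kt.py
```

```text
t: 12.55
eef_pos: [0.5017, 0.0589, 0.0855]
tool_rot: [0.698, -0.116, 0.697, 0.116]
contact_force: [0.8, 0.3, -0.2]
gripper_width: 0.378
knobtop 73 0.09212809293294666 [0.0915394  0.09289309] [-0.07372122 -0.72541501 -0.31018129]
```

The pin snapped home: the knob top is at 0.092 m and the side force is about 0. I'll open and withdraw straight up.

```bash
python3 -m jog '[{"gripper":0.4,"dx":0,"dy":0,"dz":0,"rx":0,"ry":0,"rz":0},{"gripper":0.2,"dx":0,"dy":0,"dz":0,"rx":0,"ry":0,"rz":0},{"gripper":0.2,"dx":0,"dy":0,"dz":0,"rx":0,"ry":0,"rz":0},{"gripper":0.2,"dx":0,"dy":0,"dz":0,"rx":0,"ry":0,"rz":0},{"gripper":0.2,"dx":0,"dy":0,"dz":0.02,"rx":0,"ry":0,"rz":0},{"gripper":0.2,"dx":0,"dy":0,"dz":0.06,"rx":0,"ry":0,"rz":0},{"gripper":0.2,"dx":0,"dy":0,"dz":0.1,"rx":0,"ry":0,"rz":0},{"gripper":0.2,"dx":0,"dy":0,"dz":0.14,"rx":0,"ry":0,"rz":0},{"gripper":0.2,"dx":0,"dy":0,"dz":0.16,"rx":0,"ry":0,"rz":0},{"gripper":0.2,"dx":0,"dy":0,"dz":0.16,"rx":0,"ry":0,"rz":0}]'
python3 - <<'E'
from h import *
np.set_printoptions(precision=4,suppress=True)
c=read_camera("scene");P=cloud(c,np.ones((400,640),bool))
cv2.imwrite("pics/s5.png",cv2.resize(c["pixels"][110:400,220:480],None,fx=2,fy=2))
for l in("knob","shuttle_a","glue_bottle","thread_spool"):
    for d in cut_out("scene",l)[:2]:
        Q=cloud(c,d["mask"]);lo,hi=np.percentile(Q,2,0),np.percentile(Q,98,0);print(l,round(d["conf"],2),"mid",(lo+hi)/2,hi[2])
k=P[(np.hypot(P[:,0]-.502,P[:,1]-.061)<.03)&(P[:,2]>.088)&(P[:,2]<.1)]
m=(np.percentile(k,1,0)+np.percentile(k,99,0))/2;r=m[:2]-[.6105,.0977]
print("knob",m,np.median(k[:,2]),np.hypot(*r),np.radians(np.degrees(np.arctan2(r[1],r[0]))%360-142.9))
E
```

```text
t: 13.6
eef_pos: [0.5031, 0.0598, 0.2487]
tool_rot: [0.7, -0.116, 0.695, 0.116]
contact_force: [-0.3, 0.2, -0.9]
gripper_width: 0.799
knob 0.77 mid [0.4806 0.0429 0.0469] 0.09406907899306152
shuttle_a 0.94 mid [ 0.4887 -0.0787  0.0425] 0.08458309567386281
shuttle_a 0.86 mid [0.5967 0.3441 0.0431] 0.08509876629327738
glue_bottle 0.61 mid [0.7039 0.3059 0.0654] 0.12168486221453337
thread_spool 0.62 mid [ 0.6179 -0.1161  0.0281] 0.052474469333105664
knob [0.5021 0.0626 0.0915] 0.09176791230968662 0.11392831782893893 0.9604975526849125
```

View pics/s5.png

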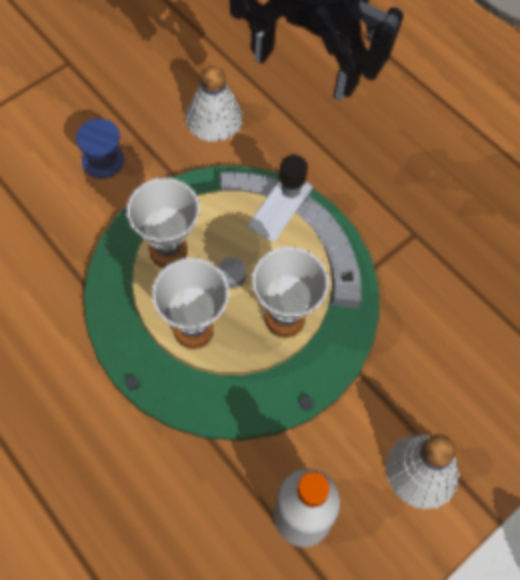

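The picture shows the knob seated at crop (292,170), the gripper clear above it, and the shuttlecocks, bottle and spool standing where they were. The knob top is at 0.0918 m and the table at about 0.96 rad, matching the hole seen at the start. Handing in.

```bash
python3 -c "from station import *;print(hand_in())"
```

```text
the job is handed in; nothing more can be done
None
```

The turntable is locked in the binding hole at about 0.96 rad, and I handed the job in after about 14 s of robot time.

I lifted the knob about 13.5 mm and turned the table counterclockwise. I let the pin down onto the steel at about 0.6 rad, then pushed with slightly opened jaws in steps of 1 to 2 mm until it snapped in.

**Last checks:**
- **Pin:** the knob top is at 0.092 m, the fully home height. The angle matches where the hole appeared in the first pictures (0.95–0.98 rad).
- **Side force:** readings stayed below about 6 N while turning and creeping, and were about 0 once the pin had dropped. That is well under the 24 N at which the ring slips. I read the force at the end of each move, not continuously, and did not measure the ring's slip directly.
- **Surroundings:** the gripper is open and about 16 cm above the knob. The bottle, the spool and shuttlecock a read within about 2 mm of their starting positions.
- **One disagreement:** shuttlecock b's centre read 6 mm off in y from the same camera. It was never touched and its height was unchanged; part of it may have been hidden, but I did not check further.
- **Refused moves:** my first two move commands were rejected for missing values and nothing moved.

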